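Uncover the tube warmer

TASK

Open the tube warmer: press its snap tab down until it is fully in and stays there, then push the released cover over the tab, off the wells and onto the parking deck beyond, so that every well and the whole seat is uncovered and the cover lies flat. Only press and push: do not lift the cover, and leave everything else on the bench where it stands.

Things in the scene. Friction and masses are not known exactly. Their poses are not given: they have to be found in the camera images.
- warmer: Tube warmer, low white instrument fixed on the bench, 225 mm long (x) by 121 wide (y); grey control strip 38 mm high on its -y side, out to y = -105. Origin: centre of its underside, z up. In mm along x on top: rear kerb to -102, seat with wells -100 to -10, snap tab -8 to 32, parking deck 34 to 107, end stop from 107. Deck at z = 45; kerbs and end stop rise to 53; side kerbs' inner faces y = +-48.5.
- seat (a point): Centre of the cover's seat at deck height: the origin of the seated cover (x = -55, y = 0, z = 45 mm of the warmer); axes as the warmer's. The cover can leave it only by sliding along the warmer's +x; the seat is clear once the cover has slid 92 mm.
- park (a point): Where the cover's origin is when it has slid 117 mm along +x, right up against the end stop (x = 62, y = 0, z = 45 mm of the warmer); axes as the warmer's.
- lid: Grey plastic cover, loose, about 160 g: plate 90 x 90 x 10 mm with one upright rib across it, 14 mm thick (x), 70 long (y), 18 high, centred at x = +10. Behind the rib (x = -45 to 3) the plate's top is free for a fingertip. Origin: centre of its underside, axes as the warmer's. About 3 mm play to each side kerb; held at its front edge by the tab; once released, slides by friction alone.
- snap_tab (a joint): Travel of the snap tab, m: 0 = standing up (its top 6 mm above the deck, blocking the cover), 0.008 = fully in against its stop (top 2 mm below the deck). The cover is free from 0.006. It moves straight down, takes about 3 N through its travel, and stays where it is left: no spring.
- tab_top (a point): Centre of the top face of the snap tab, a grey ridged plate 40 mm (warmer's x) by 44 mm (y), just in front of the cover's front edge; moves down with the tab.
- pot_a: Bystander: white specimen pot, 60 mm across, 68 mm high, on the bench at the warmer's +y side. Origin under its centre.
- timer: Bystander: white bench timer, 30 x 60 x 60 mm, on the bench at the warmer's +y side. Origin under its centre.
- slide_box: Bystander: carton of slides, 80 x 52 x 36 mm, on the bench at the warmer's -y side. Origin under its centre.
- pot_b: Bystander: white specimen pot like the other, 60 mm across, 68 mm high, on the bench beyond the warmer's end stop. Origin under its centre.
- tube_rack: Bystander: white tube rack 90 x 200 x 28 mm with capped tubes to 90 mm high, on the bench beyond the things at the warmer's +y side. Origin under its centre.
- wash_bottle: Bystander: white bottle, 60 mm across, 120 mm high, on the bench beyond the warmer's end stop. Origin under its centre.
- marker: Bystander: blue marker in a stand, 32 mm across, 100 mm high, on the bench beyond the warmer's end stop. Origin under its centre.

How it is judged:
On the way, in this order (a step that is already met when the one before it is completed fails the run):
1. the snap tab is pressed in (6 mm or more) while the cover is still on its seat (value of joint snap_tab above 0.006 m and x of lid in the frame of warmer below -0.045 m), for 0.2 s.
2. the cover has been pushed along the deck clear of its seat (x of lid in the frame of warmer above 0.036 m), for 0.2 s.
At the end, for the whole second after the job is handed in: The tab is in (6 mm or more); the cover has slid at least 91 mm from its seat, so that the seat with all the wells is clear, and lies flat (within 3.5 degrees) on the deck (within 3 mm), at rest (value of joint snap_tab above 0.006 m and x of lid in the frame of warmer above 0.036 m and z of lid in the frame of warmer between 0.042 and 0.048 m and angle between lid's own z axis and vertical below 0.06 rad and linear speed of lid below 0.01 m/s); the robot touches nothing.
It fails at once if the cover is lifted more than 10 mm off the deck, or tipped more than 0.2 rad (z of lid in the frame of warmer above 0.055 m or angle between lid's own z axis and vertical above 0.2 rad).
It fails at once if a bystander is shifted or lifted more than 20 mm (distance of any of pot_a, pot_b, timer, slide_box, tube_rack, wash_bottle, marker from where it was at the start of the episode above 0.02 m).
It also fails if it takes over 40 s, if anything falls off the work surface, if the arm or the gripper's body presses on something with over 40 N, if the wrist force passes 120 N, or if a joint passes its speed limit or range.

ROBOT

A 6-joint arm with a two-finger parallel gripper is mounted at the origin on the work surface. World frame = base frame: x ahead of the robot, y to its left, z up, the work surface at z = 0. Lengths are in m, angles in rad, forces in N, time in s.
With the tool pointing down it reaches from about 0.375 to 0.975 m from the base axis. Payload 3.8 kg.
Tool frame: the origin (TCP) lies midway between the tips of the shut fingers; the grasp point (between the pads) lies 19 mm behind it (grasp_offset is the distance from the TCP to the grasp point, in m); z points along the fingers, y is the line along which they close (so a half turn about z gives the same grasp; the last joint's range is limited). The gripper opens to 88 mm and grips with 3 to 60 N. Pads are 18 mm wide; open, the fingers measure 123 mm over their backs; the gripper's body (75 mm by 187 mm) begins 45 mm behind the grasp point.
Start: joints at [1.288, 0.264, 1.604, -0, 1.274, -0.037], TCP at [0.164, 0.655, 0.239] pointing down, gripper open.
Joint ranges: [-2.63, 2.63], [-0.94, 2.18], [0.31, 2.57], [-1.31, 4.45], [0, 2.66], [-2.55, 2.55]. Speed limits (rad/s): [2.57, 2.57, 3.14, 3.14, 3.14, 3.14].

INTERFACE

Orientations are given as a 3x3 rotation matrix whose columns are the frame's x, y, z axes.
In Python, from workcell import state, read_camera, calibration, finish_job, boxes_of, masks_of, place_of, grasp_offset gives the robot as it stands.
- The arm moves only by the tool arm_command, never from a script. Its argument "moves" is a list of rows, each a list of 4 numbers: the shift along the tool's x, y, z in cm, then the turn about the tool's z in rad. A call has exactly 5 rows; each row shifts and turns the commanded pose from where the row before left it, along the tool's axes as they then stand; what a row does not reach is not made up. A row lasts 1/12 s, in which the tool goes at most 41.7 mm and 7.16 degrees, less where a joint would pass 70% of its speed; a pose out of reach is approached as far as the arm can. A call is refused whole if a number of a shift passes 4.17 or a number of a turn 0.125, either way. A call with a gripper value outside its range is refused whole. "jaw" is the closure in counts, from 0 (fully open) to 255 (shut), set as the call begins (left out, the last holds). The fingers move at their own pace and stop on an object; the grip force is fixed at half the most. Time passes only in rows, so rows that do not move let the fingers close, or fill a call up. It gives the time, the measured TCP pose, the force, the opening and the grip force at its end, in the units of the state.
- state(): the state, without advancing time (a new reading comes with each control period).
- read_camera(name): name is "scene" or "top" or "wrist"; returns the picture (480x640x3 uint8, red, green, blue); there is no depth.
- calibration(name): a dict with "camera_matrix" (3x3 intrinsics, pixels), "position" and "orientation" of the camera in the world. Camera axes: x right, y down, z forward; pixel columns grow to the right and rows downward; lengths in m; the calibration is good to about 2 mm. A picture is of the moment at which its call begins: read the wrist's pose just before it. calibration takes no time and is no camera call; for the wrist camera it gives the pose at the moment of the call.
- finish_job(): hands the job in; it is judged then, once.
Trained networks look in the newest picture that a camera, given by its name, has taken for a name from the list of things; names that differ only in an ending like _2 or _b are one class to them, and where a whole thing is asked for, a point or a joint stands for the part that bears it (a point fixed in the world has none). Each returns a list of dicts, best first, with "conf" (0 to 1); they miss things now and then, are a little off and sometimes report something else, mostly with a low value. They report only what shows in the picture. A call takes as long as a camera call.
- boxes_of(name, camera): "uv" ([column, row] in pixels, amid what is visible of it).
- masks_of(name, camera): "mask" (480x640 bool, what is visible of it) and "uv" ([column, row] in pixels, amid what is visible of it).
- place_of(name, camera): "uv" ([column, row] in pixels: a listed point, or the origin of a listed thing).
The state is a dict: "t": time; "q": joint angles; "dq": joint speeds; "joint_efforts": joint torques, N m; "tool_pos": TCP position; "orientation": TCP orientation; "ft_force": force on the tool from outside, world axes, zero at the start; "ft_torque": the same for the moment, N m; "finger_gap": finger opening in m; "gripper_force": force on a finger pad.
Only numpy, scipy, OpenCV 4.12 (cv2) and the standard library are available. Lean on these libraries where they do the work, as an engineer would, in place of code of your own. Each camera call takes 0.05 s, during which the arm holds its last target. There are 200 camera calls.

## Working session

There is one attempt and no reset: what is moved stays moved. The work goes in short steps, Python scripts to look and compute and a tool call to move; the robot and the scene stay as the last step left them, time stands still between calls to the robot, and variables do not carry over. Pictures are saved under pics/ and viewed, at most 10 in all, crops included, and the job is handed in when it is done.

Besides the shell and the picture viewer there is one more tool, called after "Request:" as name(argument=value, ...), one argument or row to a line, values as JSON. arm_command: Moves the arm, as the interface text tells. Its arguments: {"type":"object","properties":{"moves":{"type":"array","items":{"type":"array","items":{"type":"number"}}},"jaw":{"type":"number"}},"required":["moves"]}

```bash
mkdir -p pics; cat > h.py <<'E'
import numpy as np, cv2
from workcell import *
def ray(cam,uv):
    c=calibration(cam);d=np.linalg.inv(c["camera_matrix"])@np.array([uv[0],uv[1],1.]);R=np.array(c["orientation"])
    return np.array(c["position"]),R@d
def onz(cam,uv,z):
    p,d=ray(cam,uv);return p+d*(z-p[2])/d[2]
def proj(cam,P):
    c=calibration(cam);q=np.array(c["orientation"]).T@(np.array(P)-np.array(c["position"]));q=np.array(c["camera_matrix"])@q;return q[:2]/q[2]
def save(cam,name):
    im=read_camera(cam);cv2.imwrite("pics/"+name,im[:,:,::-1]);return im
E
python3 - <<'E'
from h import *
np.set_printoptions(precision=4,suppress=True)
for cam in("top","scene"):
    save(cam,cam+"0.png")
    print(cam,calibration(cam)["position"])
    for n,z in(("warmer",0),("seat",.045),("park",.045),("lid",.045),("tab_top",.051),("pot_a",0),("pot_b",0),("timer",0),("slide_box",0),("tube_rack",0),("wash_bottle",0),("marker",0)):
        for r in place_of(n,cam)[:2]: print(n,round(r["conf"],2),np.round(r["uv"],1),onz(cam,r["uv"],z)[:2])
s=state();print(s["t"],s["tool_pos"],s["orientation"],s["ft_force"],s["finger_gap"])
E
```

```text
top [0.4351 0.0612 0.7653]
warmer 0.96 [383.3 278.9] [ 0.4973 -0.03  ]
seat 0.39 [335.  190.8] [0.6423 0.0504]
park 0.76 [372.5 245.7] [ 0.5481 -0.0091]
lid 0.63 [402.8 307.7] [ 0.4473 -0.0538]
tab_top 0.94 [390.5 264.5] [ 0.5161 -0.0364]
tab_top 0.36 [284.7 211.5] [0.6068 0.1342]
pot_a 0.72 [286.6 208. ] [0.6254 0.136 ]
pot_a 0.56 [322.7 300.1] [0.4629 0.0744]
pot_b 0.72 [286.6 208. ] [0.6254 0.136 ]
pot_b 0.56 [322.7 300.1] [0.4629 0.0744]
timer 0.8 [347.2 333.1] [0.4074 0.0341]
slide_box 0.6 [472.6 246.2] [ 0.5513 -0.1863]
tube_rack 0.68 [270.  335.4] [0.4054 0.164 ]
wash_bottle 0.86 [381.8 171.7] [ 0.689  -0.0348]
marker 0.8 [336.7 195.9] [0.6458 0.0469]
scene [0.9563 0.3078 0.8641]
warmer 0.95 [301.5 192.4] [ 0.4934 -0.027 ]
park 0.65 [291.5 209.7] [ 0.558  -0.0044]
lid 0.76 [301.8 157.5] [ 0.4511 -0.0525]
lid 0.44 [234.9 268.2] [ 0.7051 -0.0208]
tab_top 0.82 [296.8 187. ] [ 0.5155 -0.0209]
pot_a 0.91 [354.1 206.7] [0.4672 0.075 ]
pot_a 0.2 [217.2 170.8] [ 0.5396 -0.1952]
pot_b 0.91 [354.1 206.7] [0.4672 0.075 ]
pot_b 0.2 [217.2 170.8] [ 0.5396 -0.1952]
timer 0.66 [348.6 175.8] [0.4116 0.0297]
slide_box 0.66 [217.9 172.1] [ 0.5414 -0.1921]
tube_rack 0.92 [408.2 203. ] [0.4051 0.1578]
wash_bottle 0.8 [235.4 264.5] [ 0.685  -0.0424]
wash_bottle 0.67 [338.9 284.5] [0.6195 0.1339]
marker 0.63 [289.2 276.2] [0.6527 0.0515]
marker 0.53 [410.3 201.6] [0.4001 0.1597]
1.3 [0.1642 0.6547 0.2387] [[-0.9699  0.2433 -0.    ]
 [ 0.2433  0.9699 -0.    ]
 [-0.     -0.     -1.    ]] [ 0.2978 -0.1738  0.1182] 0.08839577587112613
```

```bash
python3 - <<'E'
import cv2
a=cv2.imread("pics/top0.png");cv2.imwrite("pics/top0c.png",cv2.resize(a[130:390,230:530],None,fx=2.3,fy=2.3,interpolation=cv2.INTER_CUBIC))
E
```

```text
(no output)
```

View pics/top0c.png

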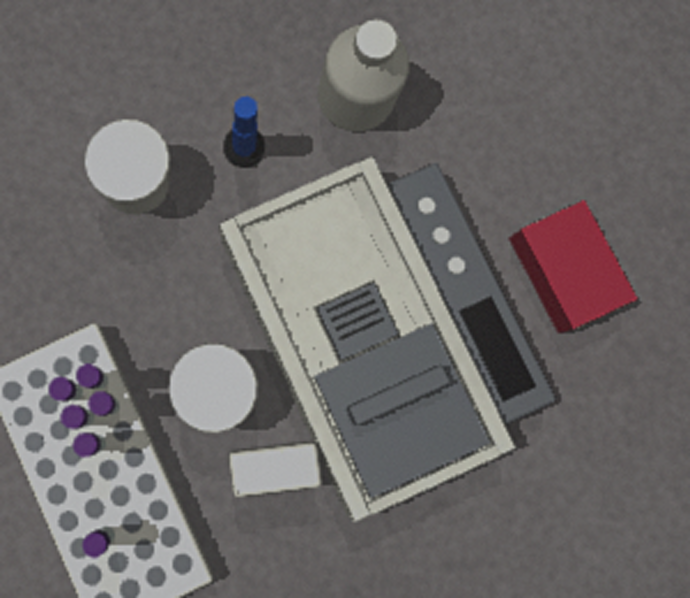

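View pics/scene0.png

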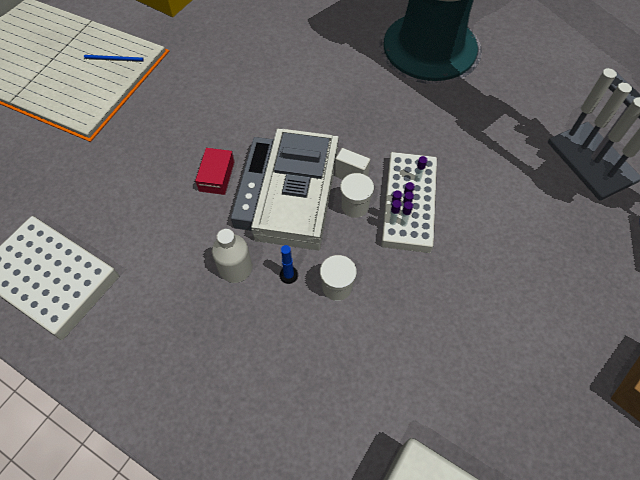

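```bash
cat >> h.py <<'E'
def frame(P,Q): # rigid 2D fit Q = R P + t
    P=np.array(P);Q=np.array(Q);a=P-P.mean(0);b=Q-Q.mean(0)
    th=np.arctan2((a[:,0]*b[:,1]-a[:,1]*b[:,0]).sum(),(a*b).sum());R=np.array([[np.cos(th),-np.sin(th)],[np.sin(th),np.cos(th)]])
    return th,R,Q.mean(0)-R@P.mean(0)
E
python3 - <<'E'
from h import *
np.set_printoptions(precision=4,suppress=True)
px=np.array([[222,225],[374,160],[514,448],[360,518]])/2.3+[230,130]
Q=np.array([onz("top",p,.053)[:2] for p in px])
print(Q,[np.linalg.norm(Q[i]-Q[(i+1)%4]) for i in range(4)])
P=np.array([[.1125,.0605],[.1125,-.0605],[-.1125,-.0605],[-.1125,.0605]])
th,R,t=frame(P,Q);print(th,t,Q-(P@R.T+t))
# tab and lid features (top crop)
for n,p,z in(("tabFL",(318,307),.051),("tabFR",(376,283),.051),("lidFL",(316,374),.055),("lidFR",(434,326),.055),("lidBR",(492,446),.055),("lidBL",(372,499),.055)):
    q=onz("top",np.array(p)/2.3+[230,130],z)[:2];print(n,R.T@(q-t))
for n,P3 in(("tab",(.5161,-.0364)),):print(R.T@(np.array(P3)-t))
for n,cam in(("slide_box","top"),("timer","top"),("pot_a","scene"),("pot_b","top"),("marker","top"),("wash_bottle","top"),("tube_rack","top")):
    pass
for n,q in dict(slide=(.5465,-.189),timer=(.409,.032),potA=(.465,.075),potB=(.6225,.135),marker=(.649,.049),bottle=(.687,-.038),rack=(.405,.161)).items(): print(n,R.T@(np.array(q)-t))
E
```

```text
[[ 0.5777  0.0656]
 [ 0.6232 -0.044 ]
 [ 0.4197 -0.1302]
 [ 0.375  -0.024 ]] [np.float64(0.11866489973203957), np.float64(0.2210031827680668), np.float64(0.11521160557829913), np.float64(0.22162861153178925)]
0.40567679785529365 [ 0.4989 -0.0332] [[-0.0007 -0.0012]
 [-0.003   0.0003]
 [ 0.0003  0.0029]
 [ 0.0033 -0.0021]]
tabFL [0.0307 0.0222]
tabFR [ 0.0294 -0.0221]
lidFL [-0.011   0.0436]
lidFR [-0.0145 -0.0449]
lidBR [-0.1036 -0.0445]
lidBL [-0.1021  0.0447]
[ 0.0145 -0.0097]
slide [-0.0177 -0.162 ]
timer [-0.0569  0.0954]
potA [0.0116 0.1128]
potB [0.18   0.1058]
marker [0.1704 0.0163]
bottle [ 0.1709 -0.0787]
rack [-0.0096  0.2155]
```

```bash
cat >> h.py <<'E'
TH=.4057;T=np.array([.498,-.032]);RW=np.array([[np.cos(TH),-np.sin(TH)],[np.sin(TH),np.cos(TH)]])
def w2(x,y): return RW@np.array([x,y])+T
def delta(x,y,z): # tool-frame shift (cm) and turn to warmer (x,y), world z, tool y along warmer y
    s=state();R=np.array(s["orientation"]);p=np.array(s["tool_pos"]);g=np.r_[w2(x,y),z]
    ya=np.arctan2(R[1,1],R[0,1]);print("t",s["t"],"warmer xy",np.round(RW.T@(p[:2]-T),4),"z",round(p[2],4),"F",np.round(s["ft_force"],2))
    print("shift cm",np.round(R.T@(g-p)*100,2),"turn",round(-(TH+np.pi/2-ya),4))
E
python3 - <<'E'
from h import *
for uv in((640,90),(610,70),(560,150),(600,195),(635,165)):
    print(uv,onz("scene",uv,0)[:2],onz("scene",uv,.2)[:2])
delta(.012,0,.10)
E
```

```text
(640, 90) [-0.1201526   0.44748738] [0.12897889 0.41515424]
(610, 70) [-0.14414903  0.37386472] [0.11053628 0.35857107]
(560, 150) [0.12909118 0.3579088 ] [0.32053681 0.34630804]
(600, 195) [0.19202737 0.46084752] [0.36890682 0.42542226]
(635, 165) [0.0852599  0.49695024] [0.28684999 0.45316924]
t 1.3 warmer xy [-0.0356  0.7627] z 0.2387 F [ 0.3  -0.17  0.12]
shift cm [-50.03 -57.76  13.87] turn -0.6515
```

Request:
arm_command(
  moves=[
    [0,0,0,-0.12],
    [0,0,0,-0.12],
    [0,0,0,-0.12],
    [0,0,0,-0.12],
    [0,0,0,-0.12],
  ],
  jaw=255,
)

```text
t: 1.72
tool_pos: [0.1642, 0.6547, 0.2387]
orientation: [[-0.936, -0.352, -0.0], [-0.352, 0.936, -0.0], [0.0, -0.0, -1.0]]
ft_force: [0.9, 0.2, 0.2]
finger_gap: 0.0569
gripper_force: 0.0
```

```bash
python3 -c "
from h import *
delta(.012,0,.10)"
```

```text
t 1.7167 warmer xy [-0.0356  0.7627] z 0.2387 F [0.93 0.24 0.19]
shift cm [ -8.24 -75.97  13.87] turn -0.0456
```

Request:
arm_command(
  moves=[
    [-1,-4,0,-0.0456],
    [-1,-4,0,0],
    [-1,-4,0,0],
    [-1,-4,0,0],
    [-0.5,-4,0,0],
  ],
)

```text
t: 2.13
tool_pos: [0.2832, 0.4856, 0.2388]
orientation: [[-0.921, -0.39, 0.001], [-0.39, 0.921, 0.0], [-0.001, 0.0, -1.0]]
ft_force: [0.9, 0.7, 0.5]
finger_gap: 0.0236
gripper_force: 0.0
```

Request:
arm_command(
  moves=[
    [0,-4,0,0],
    [0,-4,0,0],
    [0,-4,0,0],
    [0,-4,0,0],
    [0,-4,0,0],
  ],
)

```text
t: 2.55
tool_pos: [0.3602, 0.3009, 0.239]
orientation: [[-0.921, -0.39, 0.001], [-0.39, 0.921, 0.0], [-0.001, 0.0, -1.0]]
ft_force: [1.1, 1.2, 0.8]
finger_gap: 0.0004
gripper_force: 0.0
```

Request:
arm_command(
  moves=[
    [0,-4,0,0],
    [0,-4,0,0],
    [0,-4,0,0],
    [0,-4,0,0],
    [0,-4,0,0],
  ],
)

```text
t: 2.97
tool_pos: [0.4381, 0.1166, 0.2392]
orientation: [[-0.921, -0.389, 0.001], [-0.389, 0.921, 0.0], [-0.001, -0.0, -1.0]]
ft_force: [0.4, 0.9, 0.8]
finger_gap: 0.0007
gripper_force: 0.0
```

```bash
python3 -c "
from h import *
delta(.012,0,.10);print(state()['q'],state()['finger_gap'])"
```

```text
t 2.9667 warmer xy [0.0036 0.1602] z 0.2392 F [0.36 0.92 0.78]
shift cm [ -0.91 -16.01  13.93] turn -0.0058
[ 2.05070411e-01 -1.67921858e-01  2.05439715e+00  7.09217028e-05
  1.25380254e+00 -1.76564653e+00] 0.0006519943450535956
```

Request:
arm_command(
  moves=[
    [-0.3,-4,0,-0.006],
    [-0.3,-4,1,0],
    [-0.3,-4,2,0],
    [0,-4,3,0],
    [0,0,3,0],
  ],
)

```text
t: 3.38
tool_pos: [0.5092, -0.0216, 0.1567]
orientation: [[-0.92, -0.391, 0.007], [-0.391, 0.92, -0.003], [-0.005, -0.005, -1.0]]
ft_force: [0.6, 0.4, 0.0]
finger_gap: 0.0007
gripper_force: 0.0
```

```bash
python3 -c "
from h import *
delta(.012,0,.06)
im=save('wrist','w1.png');save('top','top1.png')
for n,z in(('tab_top',.051),('lid',.045),('warmer',0),('seat',.045),('park',.045)):
  for c in ('wrist','top'):
    for r in place_of(n,c)[:1]: print(n,c,round(r['conf'],2),np.round(r['uv']),np.round(RW.T@(onz(c,r['uv'],z)[:2]-T),4))
print(proj('wrist',np.r_[w2(.012,0),.051]),proj('wrist',np.r_[w2(-.01,.045),.055]),proj('wrist',np.r_[w2(-.01,-.045),.055]))
"
```

```text
t 3.3833 warmer xy [0.0143 0.0051] z 0.1567 F [0.58 0.39 0.03]
shift cm [ 0.29 -0.46  9.67] turn -0.004
tab_top wrist 0.6 [305. 236.] [0.0055 0.0057]
lid wrist 0.62 [301. 121.] [-0.058   0.0029]
lid top 0.68 [407. 308.] [-0.0591 -0.0061]
warmer wrist 0.86 [309. 202.] [-0.0007  0.0064]
park wrist 0.65 [307. 305.] [0.0581 0.0058]
[297.24149405 239.287164  ] [373.21218409 204.86257396] [220.01241393 204.77007701]
```

View pics/w1.png

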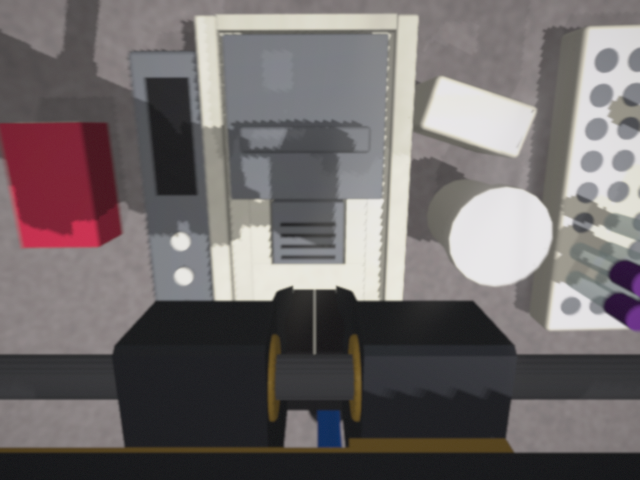

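```bash
python3 -c "
from h import *
delta(.012,0,.06)
im=save('wrist','w2.png')
for n,z in(('tab_top',.051),('lid',.045),('warmer',0),('park',.045)):
  for c in ('wrist',):
    for r in place_of(n,c)[:1]: print(n,c,round(r['conf'],2),np.round(r['uv']),np.round(RW.T@(onz(c,r['uv'],z)[:2]-T),4))
delta(.012,0,.06)
print(proj('wrist',state()['tool_pos']))
b=cv2.imread('pics/w2.png')[0:320,180:440]
for q,z,c in [((-.0075+.0395*0,0.022),.051,0)]: pass
o=np.array([180,0])
for P in [((-.01,.045,.055),(-.01,-.045,.055),(-.1,-.045,.055),(-.1,.045,.055)),((-.008,.022,.051),(-.008,-.022,.051),(.032,-.022,.051),(.032,.022,.051))]:
  cv2.polylines(b,[np.int32([proj('wrist',np.r_[w2(x,y),z])-o for x,y,z in P])],True,(0,0,255))
cv2.imwrite('pics/w2c.png',cv2.resize(b,None,fx=1.8,fy=1.8))
"
```

```text
t 3.9833 warmer xy [0.0133 0.0118] z 0.1563 F [0.47 0.92 0.42]
shift cm [ 0.15 -1.17  9.63] turn 0.0012
tab_top wrist 0.57 [292. 241.] [ 0.0123 -0.003 ]
lid wrist 0.5 [594. 191.] [-0.0175  0.1793]
warmer wrist 0.72 [299. 203.] [-0.0022 -0.0007]
t 4.2333 warmer xy [0.0126 0.0116] z 0.1552 F [ 0.2   0.48 -0.36]
shift cm [ 0.06 -1.16  9.52] turn 0.0003
[317.97445723 315.15015825]
```

View pics/w2c.png

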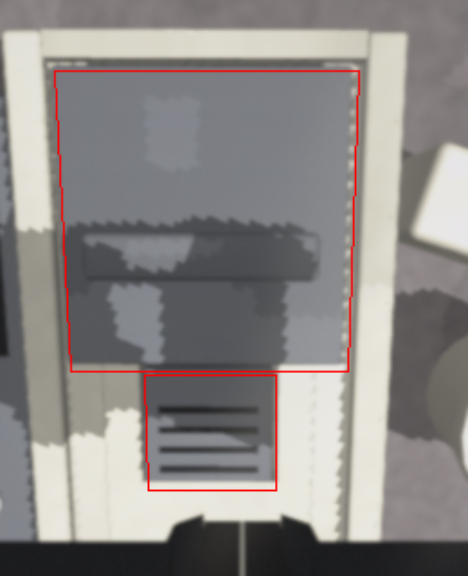

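Request:
arm_command(
  moves=[
    [0.26,-1.16,1.5,0],
    [0,0,2,0],
    [0,0,2,0],
    [0,0,2,0],
    [0,0,1.5,0],
  ],
)

```text
t: 4.65
tool_pos: [0.5064, -0.0282, 0.0635]
orientation: [[-0.919, -0.394, -0.002], [-0.394, 0.919, 0.0], [0.001, 0.001, -1.0]]
ft_force: [-0.2, 0.2, 0.4]
finger_gap: 0.0003
gripper_force: 0.0
```

Request:
arm_command(
  moves=[
    [0,0,0,0],
    [0,0,0.2,0],
    [0,0,0.2,0],
    [0,0,0.2,0],
    [0,0,0.2,0],
  ],
)

```text
t: 5.07
tool_pos: [0.5083, -0.0283, 0.0582]
orientation: [[-0.919, -0.395, 0.002], [-0.395, 0.919, -0.0], [-0.002, -0.001, -1.0]]
ft_force: [0.4, 0.3, -0.1]
finger_gap: 0.0002
gripper_force: 0.0
```

```bash
python3 -c "
from h import *
delta(.010,0,.043)"
```

```text
t 5.0667 warmer xy [ 0.0109 -0.0006] z 0.0582 F [ 0.35  0.31 -0.08]
shift cm [0.1  0.06 1.52] turn 0.0001
```

Request:
arm_command(
  moves=[
    [0,0,0.3,0],
    [0,0,0.3,0],
    [0,0,0.3,0],
    [0,0,0.2,0],
    [0,0,0.2,0],
  ],
)

```text
t: 5.48
tool_pos: [0.5077, -0.0282, 0.0443]
orientation: [[-0.919, -0.395, 0.001], [-0.395, 0.919, -0.0], [-0.001, -0.0, -1.0]]
ft_force: [0.6, -0.4, 2.6]
finger_gap: 0.0005
gripper_force: 1.4
```

Request:
arm_command(
  moves=[
    [0,0,0.1,0],
    [0,0,0,0],
    [0,0,0,0],
    [0,0,0,0],
    [0,0,0,0],
  ],
)

```text
t: 5.9
tool_pos: [0.5077, -0.0282, 0.0434]
orientation: [[-0.919, -0.395, 0.001], [-0.395, 0.919, -0.0], [-0.001, -0.001, -1.0]]
ft_force: [1.2, 0.3, 2.8]
finger_gap: 0.0006
gripper_force: 1.3
```

Request:
arm_command(
  moves=[
    [0,0,0.1,0],
    [0,0,0,0],
    [0,0,0.1,0],
    [0,0,0,0],
    [0,0,0,0],
  ],
)

```text
t: 6.32
tool_pos: [0.5078, -0.0282, 0.0431]
orientation: [[-0.919, -0.395, 0.001], [-0.395, 0.919, -0.0], [-0.001, -0.0, -1.0]]
ft_force: [-4.4, 0.2, 17.4]
finger_gap: 0.0002
gripper_force: 8.3
```

Request:
arm_command(
  moves=[
    [0,0,-1,0],
    [0,0,-2,0],
    [0,0,-2,0],
    [0,0,-1,0],
    [0,0,0,0],
  ],
)

```text
t: 6.73
tool_pos: [0.5087, -0.0283, 0.1033]
orientation: [[-0.919, -0.395, 0.004], [-0.395, 0.919, -0.0], [-0.003, -0.002, -1.0]]
ft_force: [0.8, -0.1, 0.8]
finger_gap: 0.0005
gripper_force: 0.0
```

Request:
arm_command(
  moves=[
    [2,0,0,0],
    [2,0,0,0],
    [2,0,0,0],
    [2,0,0,0],
    [0,0,0,0],
  ],
)

```text
t: 7.15
tool_pos: [0.429, -0.06, 0.0988]
orientation: [[-0.919, -0.394, -0.006], [-0.394, 0.919, 0.001], [0.005, 0.003, -1.0]]
ft_force: [0.8, 0.3, 0.3]
finger_gap: 0.0002
gripper_force: 0.0
```

```bash
python3 -c "
from h import *
delta(-.070,0,.061)
save('top','t2.png');save('scene','s2.png')
for c in('top','scene'):
  for n,z in(('tab_top',.043),('lid',.045)):
    for r in place_of(n,c)[:1]: print(n,c,round(r['conf'],2),np.round(r['uv']),np.round(RW.T@(onz(c,r['uv'],z)[:2]-T),4))
delta(-.070,0,.061)
b=cv2.imread('pics/s2.png')[110:260,190:390];cv2.imwrite('pics/s2c.png',cv2.resize(b,None,fx=4,fy=4,interpolation=cv2.INTER_CUBIC))
"
```

```text
t 7.15 warmer xy [-0.0744  0.0015] z 0.0988 F [0.77 0.32 0.27]
shift cm [-0.46 -0.16  3.78] turn -0.0009
tab_top top 0.55 [387. 273.] [ 0.0058 -0.0015]
lid top 0.58 [402. 309.] [-0.0558  0.002 ]
tab_top scene 0.74 [296. 184.] [ 0.0101 -0.0014]
lid scene 0.64 [302. 158.] [-0.0493  0.    ]
t 7.45 warmer xy [-0.0691 -0.0003] z 0.1011 F [ 0.53 -0.3   0.16]
shift cm [0.09 0.03 4.01] turn 0.0005
```

View pics/s2c.png

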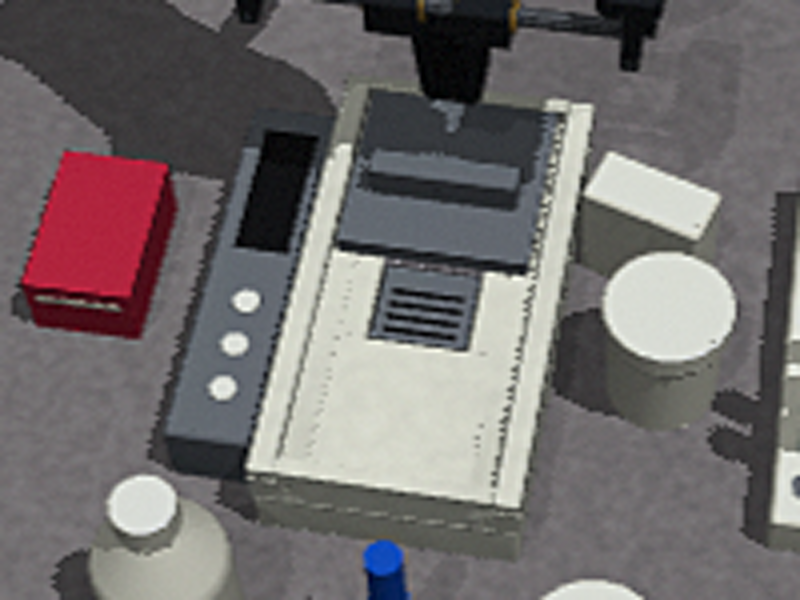

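Request:
arm_command(
  moves=[
    [0,0,1,0],
    [0,0,1.5,0],
    [0,0,1.2,0],
    [0,0,0.4,0],
    [0,0,0,0],
  ],
)

```text
t: 7.87
tool_pos: [0.4325, -0.0593, 0.0583]
orientation: [[-0.919, -0.395, -0.003], [-0.395, 0.919, 0.001], [0.003, 0.002, -1.0]]
ft_force: [-0.9, -0.5, -0.2]
finger_gap: 0.0005
gripper_force: 0.0
```

Request:
arm_command(
  moves=[
    [0,0,0,0],
    [-0.2,0,0,0],
    [-0.3,0,0,0],
    [-0.4,0,0,0],
    [-0.4,0,0,0],
  ],
)

```text
t: 8.28
tool_pos: [0.446, -0.0547, 0.0606]
orientation: [[-0.919, -0.395, 0.0], [-0.395, 0.919, -0.0], [0.0, -0.0, -1.0]]
ft_force: [-2.1, -0.7, 1.1]
finger_gap: 0.0007
gripper_force: 1.1
```

Request:
arm_command(
  moves=[
    [-0.4,0,0,0],
    [-0.4,0,0,0],
    [-0.4,0,0,0],
    [-0.4,0,0,0],
    [-0.4,0,0,0],
  ],
)

```text
t: 8.7
tool_pos: [0.4643, -0.0466, 0.0601]
orientation: [[-0.919, -0.395, -0.0], [-0.395, 0.919, 0.0], [0.0, 0.0, -1.0]]
ft_force: [-2.1, -1.8, 1.8]
finger_gap: 0.0005
gripper_force: 1.1
```

Request:
arm_command(
  moves=[
    [-0.5,0,0,0],
    [-0.5,0,0,0],
    [-0.5,0,0,0],
    [-0.5,0,0,0],
    [-0.5,0,0,0],
  ],
)

```text
t: 9.12
tool_pos: [0.4874, -0.0366, 0.06]
orientation: [[-0.919, -0.395, -0.0], [-0.395, 0.919, 0.0], [0.0, 0.0, -1.0]]
ft_force: [-2.2, -0.3, 0.4]
finger_gap: 0.0005
gripper_force: 0.8
```

```bash
python3 -c "
from h import *
save('scene','s3.png')
for c in('scene',):
  for n,z in(('lid',.045),):
    for r in place_of(n,c)[:1]: print(n,c,round(r['conf'],2),np.round(r['uv']),np.round(RW.T@(onz(c,r['uv'],z)[:2]-T),4))
delta(.042,0,.060)
b=cv2.imread('pics/s3.png')[110:260,190:390];cv2.imwrite('pics/s3c.png',cv2.resize(b,None,fx=4,fy=4,interpolation=cv2.INTER_CUBIC))
"
```

```text
lid scene 0.58 [296. 180.] [ 0.0019 -0.0022]
t 9.2167 warmer xy [-0.0107 -0.0003] z 0.0603 F [-0.69 -0.31  0.46]
shift cm [-5.27  0.03  0.03] turn 0.0003
```

View pics/s3c.png

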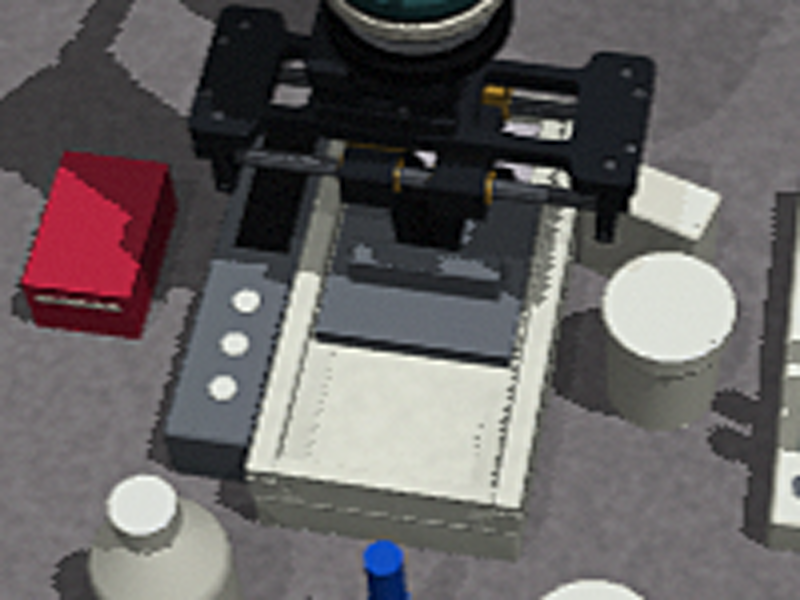

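Request:
arm_command(
  moves=[
    [-0.5,0,0,0],
    [-0.5,0,0,0],
    [-0.5,0,0,0],
    [-0.5,0,0,0],
    [-0.5,0,0,0],
  ],
)

```text
t: 9.63
tool_pos: [0.5104, -0.0267, 0.06]
orientation: [[-0.919, -0.395, 0.0], [-0.395, 0.919, 0.0], [-0.0, 0.0, -1.0]]
ft_force: [-1.2, -0.1, -0.9]
finger_gap: 0.0006
gripper_force: 0.4
```

Request:
arm_command(
  moves=[
    [-0.5,0,0,0],
    [-0.5,0,0,0],
    [-0.5,0,0,0],
    [-0.5,0,0,0],
    [-0.4,0,0,0],
  ],
)

```text
t: 10.05
tool_pos: [0.5326, -0.0173, 0.0602]
orientation: [[-0.919, -0.395, 0.0], [-0.395, 0.919, -0.0], [-0.0, -0.0, -1.0]]
ft_force: [-0.9, -0.1, -0.7]
finger_gap: 0.0005
gripper_force: 0.5
```

Request:
arm_command(
  moves=[
    [-0.4,0,0,0],
    [0,0,0,0],
    [0,0,0,0],
    [0,0,0,0],
    [0,0,0,0],
  ],
)

```text
t: 10.47
tool_pos: [0.5357, -0.016, 0.0603]
orientation: [[-0.919, -0.395, 0.0], [-0.395, 0.919, -0.0], [-0.0, -0.0, -1.0]]
ft_force: [-0.8, -0.2, -0.7]
finger_gap: 0.0003
gripper_force: 0.0
```

```bash
python3 -c "
from h import *
delta(.042,0,.060)
save('scene','s4.png')
for r in place_of('lid','scene')[:1]: print(round(r['conf'],2),np.round(r['uv']),np.round(RW.T@(onz('scene',r['uv'],.045)[:2]-T),4))
"
```

```text
t 10.4667 warmer xy [ 0.041  -0.0002] z 0.0603 F [-0.76 -0.22 -0.74]
shift cm [-0.1   0.02  0.03] turn 0.0
0.89 [287. 203.] [ 0.0531 -0.0087]
```

Request:
arm_command(
  moves=[
    [0.5,0,0,0],
    [0.3,0,-0.5,0],
    [0,0,-2,0],
    [0,0,-3,0],
    [0,0,-3,0],
  ],
)

```text
t: 10.98
tool_pos: [0.5266, -0.0192, 0.1451]
orientation: [[-0.919, -0.395, -0.003], [-0.395, 0.919, 0.0], [0.003, 0.001, -1.0]]
ft_force: [0.5, -0.8, 0.2]
finger_gap: 0.0004
gripper_force: 0.0
```

Request:
arm_command(
  moves=[
    [4,0,-2,0],
    [4,0,-1,0],
    [4,0,0,0],
    [4,0,0,0],
    [0,0,0,0],
  ],
)

```text
t: 11.4
tool_pos: [0.3773, -0.0821, 0.1727]
orientation: [[-0.92, -0.393, -0.004], [-0.393, 0.92, -0.001], [0.004, 0.001, -1.0]]
ft_force: [-0.1, 0.8, -0.1]
finger_gap: 0.0005
gripper_force: 0.0
```

```bash
python3 -c "
from h import *
save('scene','s5.png');save('top','t5.png')
for c in('scene','top'):
  for n,z in(('lid',.045),):
    for r in place_of(n,c)[:1]: print(n,c,round(r['conf'],2),np.round(r['uv']),np.round(RW.T@(onz(c,r['uv'],z)[:2]-T),4))
print(state()['t'],state()['tool_pos'],state()['ft_force'])
b=cv2.imread('pics/s5.png')[110:260,190:390]
o=np.array([190,110]);b=cv2.resize(b,None,fx=4,fy=4,interpolation=cv2.INTER_CUBIC)
cv2.polylines(b,[np.int32([(proj('scene',np.r_[w2(x,y),.055])-o)*4 for x,y in((.095,.045),(.095,-.045),(.005,-.045),(.005,.045))])],True,(0,0,255))
cv2.imwrite('pics/s5c.png',b)
"
```

```text
lid scene 0.84 [288. 204.] [ 0.0545 -0.0066]
lid top 0.7 [376. 247.] [ 0.0509 -0.0027]
11.6 [ 0.38462477 -0.08125164  0.17441448] [ 0.25528722 -0.9393112  -0.142753  ]
```

View pics/s5c.png

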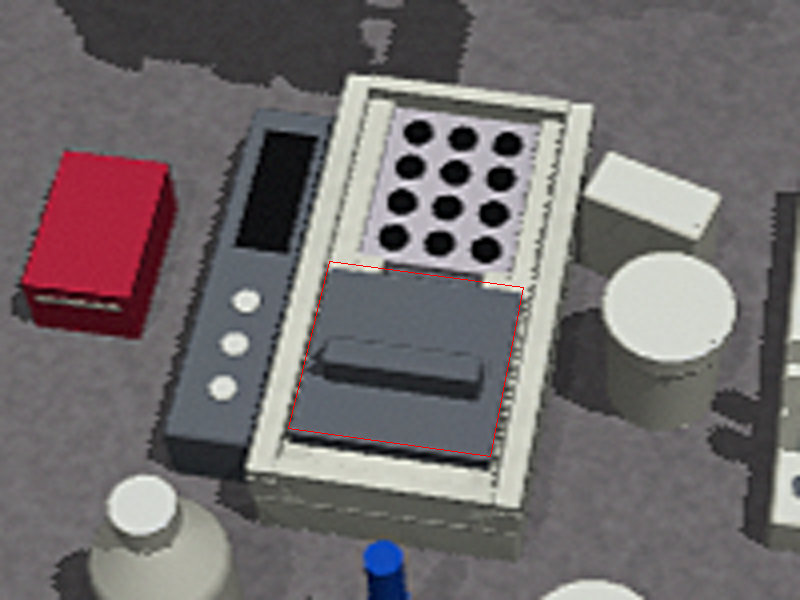

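The wells (rows 130–250 in the crop) are fully uncovered. The cover lies flat on the deck, and its outline matches lid x ≈ 52 mm. The bystanders haven't moved and the arm is clear, so I'm handing the job in.

```bash
python3 -c "
from workcell import *
print(finish_job())"
```

```text
the job is handed in; nothing more can be done
None
```

The tube warmer is open and the job is handed in: the tab is pressed in to its stop, the cover lies flat on the parking deck about 105 mm from its seat, and all the wells are clear. The robot touches nothing, and the hand-in returned no verdict.

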